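# Turn the red culture dish over on the flap ramp

## Robot

A 7-joint arm with a two-finger parallel gripper is mounted at the origin on a cart in front of the work surface, level with it; the furniture and walls round the work are solid. World frame = base frame: x ahead of the robot, y to its left, z up, the work surface at z = 0. Lengths are in m, angles in degrees, forces in N, time in s.
With the tool pointing down it reaches from about 0.4 to 0.925 m from the base axis. Payload 5.6 kg.
Tool frame: the origin (TCP) lies at the very end of the fingers, on their centre line; the grasp point (between the pads) lies 19 mm behind it; z points along the fingers, y is the line along which they close (so a half turn about z gives the same grasp; the last joint's range is limited). The gripper opens to 85 mm and grips with 20 to 120 N. Pads are 22 mm wide; open, the fingers measure 114 mm over their backs; the gripper's body (76 mm by 85 mm) begins 54 mm behind the grasp point. The pads swing forward as they close: fully open they stand 13 mm farther back than shut.
Start: joints at [-78.209, 26.786, -0.665, 91.828, 0.344, 61.387, -3.226], TCP at [0.16, 0.63, 0.231] pointing down, gripper open.
Joint ranges: [-144.91, 144.91], [-17.63, 115.5], [-89.93, 88.59], [15.96, 139.68], [-74.01, 254.01], [8.47, 105.57], [-167.45, 167.45]. Speed limits (degrees/s): [147.25, 147.25, 180, 180, 180, 180, 180].

## Interface

Orientations are given as a 3x3 rotation matrix whose columns are the frame's x, y, z axes.
In Python, from cell import arm gives the robot as it stands. The module is installed in compiled form; this text tells all that it offers.
- The arm moves only by the shell command python3 -m inch 'ROWS' [OPENING]. ROWS is JSON, a list of rows, each a list of 4 numbers: the shift along the world's x, y, z in units of 25 mm (1.0 is 25 mm), then the turn about the world's z in degrees. A call has 1 to 10 rows; each row is the pose to reach, as a shift and turn from the pose commanded when the call began; what a row does not reach only later rows make up. A row lasts 1/8 s, in which the tool goes at most 62.5 mm and 10.7 degrees, less where a joint would pass 70% of its speed; a pose out of reach is approached as far as the arm can. A call with a gripper value outside its range is refused whole. OPENING is the closure, from -1 (fully open) to 1 (shut), so that 0 is half open, set as the call begins (- or left out, the last holds). The fingers move at their own pace and stop on an object; the grip force is fixed at half the most. Time passes only in rows, so rows that repeat a pose let the fingers close. It gives the time, the measured TCP pose, the force, the opening and the grip force at its end, in the units of the state.
- arm.sense(): the state, without advancing time (a new reading comes with each control period).
- arm.camera(name): name is "side" or "top" or "wrist"; returns the picture (420x560x3 uint8, blue, green, red); there is no depth.
- arm.camera_params(name): a dict with "fx", "fy", "cx", "cy" (pixels), "R" (3x3) and "t" (3): a world point X has camera coordinates R X + t. Camera axes: x right, y down, z forward; pixel columns grow to the right and rows downward; lengths in m; the calibration is good to about 2 mm. A picture is of the moment at which its call begins: read the wrist's pose just before it. camera_params takes no time and is no camera call; for the wrist camera it gives the pose at the moment of the call.
- arm.finish_job(): hands the job in; it is judged then, once.
Trained networks look in the newest picture that a camera, given by its name, has taken for a name from the list of things; names that differ only in an ending like _2 or _b are one class to them, and where a whole thing is asked for, a point or a joint stands for the part that bears it (a point fixed in the world has none). Each returns a list of dicts, best first, with "conf" (0 to 1); they miss things now and then, are a little off and sometimes report something else, mostly with a low value. They report only what shows in the picture. A call takes as long as a camera call. They do not tell look-alikes from the thing itself.
- arm.regions_of(camera, name): "mask" (420x560 bool, what is visible of it) and "box" ([left, top, right, bottom] in pixels, round what is visible of it).
The state is a dict: "time": time; "qpos": joint angles; "qd": joint speeds; "effort": joint torques, N m; "tool_pos": TCP position; "ee_rot": TCP orientation; "force": force on the tool from outside, world axes, zero at the start; "ft_torque": the same for the moment, N m; "width": finger opening in m; "grip_force": force on a finger pad.
Only numpy, scipy, OpenCV 4.12 (cv2) and the standard library are available. Lean on these libraries where they do the work, as an engineer would, in place of code of your own. Each camera call takes 0.05 s, during which the arm holds its last target. There are 200 camera calls.

## Task

The red culture dish has to go into the incubator lid down. Set it flat, lid up, on the flap of the blue turning ramp and let go of it, then swing the flap's black roller handle over towards the ramp so that the dish tips off and comes to rest lid down on the ramp, against the stop at its foot. Leave the other dishes where they are.

Things in the scene. Friction and masses are not known exactly. Their poses are not given: they have to be found in the camera images.
- dish_red_mid (a point): Centre (half-way up) of the loose square culture dish with the red base, 60 x 60 x 18 mm, about 45 g, starts on the bench lid up: the lid has a white rim round a window that shows the red, the underside is plain red with a white writing patch. z of this frame points out through the lid; x and y run square to the sides.
- dish_yellow_mid (a point): Centre of a dish of the same size and make with a yellow base; it stays where it is.
- dish_green_mid (a point): Centre of a dish of the same size and make with a green base; it stays where it is.
- flipper: Turning ramp screwed to the bench: blue frame, bare metal flap and ramp. Origin on the bench below the flap's hinge; x points from the flap (-x side) down the ramp (+x side), y along the hinge. Hinge axis 88 mm above the bench. The ramp falls at 40 degrees, is 100 mm long, 110 mm wide between blue walls, with a stop 18 mm high at its foot. Spans x -85 to +101, y -60 to +60 mm, plus the handle.
- flap (a joint): Swing of the flap about the hinge, rad: 0 = level, lying back on its rest; 2.18 = fully over towards the ramp. It turns easily (under 3 N at the handle, lightly damped); once past upright it falls slowly on to the end and stays there.
- flap_seat (a point): Where the dish's centre belongs on the level flap: 101 mm above the bench, 40 mm from the hinge towards -x. The flap's top face is 92 mm up, 80 mm long (from the hinge to -x), 90 mm wide, plain at sides and rear; a toe lip 14 mm high stands at the hinge, 10 mm ahead of a dish centred here. Set the dish square to the fixture's x and y. At joint 0 this frame has the fixture's axes.
- flap_bar (a point): Middle of the flap's black roller handle: free-turning, 16 mm thick, 46 mm long along the hinge direction, 100 mm to the -y side of the flap's middle, on a lever arm 75 mm from the hinge. Flap level: 53 mm behind the hinge (-x), 53 mm above it; fully over: 74 mm ahead, 13 mm above. Closed fingers with tips 20 mm above the hinge, moved level to +x to 60 mm past the hinge, push it over.
- flipper_rest (a point): Where the centre of the dish comes to rest when it lies lid down on the ramp against the foot stop: 63 mm from the hinge towards +x, 40 mm above the bench.
Mind the look-alikes: they are no part of the job. Of the things that look like the part that bears dish_red_mid, take the one that is farthest to the robot's right at the start.

How it is judged:
By the outcome, as a careful person would: the job done as asked, in the order asked, and still so for the second after the job is handed in, with the robot touching nothing.
It also fails if it takes over 48 s, if anything falls off the work surface, if the arm or the gripper's body presses on something with over 40 N, if the wrist force passes 120 N, or if a joint passes its speed limit or range.

## Working session

There is one attempt and no reset: what is moved stays moved. The work goes in short steps, Python scripts to look and compute and a shell command to move; the robot and the scene stay as the last step left them, time stands still between calls to the robot, and variables do not carry over. Pictures are saved under pics/ and viewed, at most 10 in all, crops included, and the job is handed in when it is done.

```bash
mkdir -p pics; cat > h.py <<'E'
import numpy as np, cv2
from cell import arm
def ray(cam,px,P=None):
    P=P or arm.camera_params(cam); R=np.array(P["R"]);t=np.array(P["t"])
    d=R.T@np.array([(px[0]-P["cx"])/P["fx"],(px[1]-P["cy"])/P["fy"],1.]); return -R.T@t,d/np.linalg.norm(d)
def onz(cam,px,z,P=None):
    c,d=ray(cam,px,P); return c+d*(z-c[2])/d[2]
def proj(cam,X,P=None):
    P=P or arm.camera_params(cam); c=np.array(P["R"])@np.array(X)+np.array(P["t"])
    return np.array([P["fx"]*c[0]/c[2]+P["cx"],P["fy"]*c[1]/c[2]+P["cy"]])
def tri(obs):
    A=np.zeros((3,3));b=np.zeros(3)
    for c,d in obs:
        M=np.eye(3)-np.outer(d,d);A+=M;b+=M@c
    x=np.linalg.solve(A,b); return x,[np.linalg.norm((np.eye(3)-np.outer(d,d))@(x-c)) for c,d in obs]
E
python3 - <<'E'
from h import *
for c in["top","side"]:
    im=arm.camera(c);cv2.imwrite(f"pics/{c}0.png",im)
    P=arm.camera_params(c);print(c,-np.array(P["R"]).T@np.array(P["t"]),P["fx"])
    for n in["dish_red_mid","flipper","flap","flap_bar"]:
        for r in arm.regions_of(c,n): 
            m=r["mask"];ys,xs=np.nonzero(m);print(n,round(r["conf"],2),np.round(r["box"]),xs.mean().round(1),ys.mean().round(1),len(xs),cv2.minAreaRect(np.c_[xs,ys].astype(np.float32)))
print(arm.sense()["time"], arm.sense()["ee_rot"])
E
```

```text
top [0.2947358  0.11509219 1.30549086] 445.5303513338655
dish_red_mid 0.86 [269. 200. 294. 220.] 282.6 209.4 450 ((282.358642578125, 209.80345153808594), (21.591825485229492, 22.339237213134766), 85.2363510131836)
dish_red_mid 0.84 [235. 231. 263. 260.] 249.4 247.3 455 ((249.4000244140625, 247.30003356933594), (22.36067771911621, 21.01903533935547), 63.43495178222656)
dish_red_mid 0.84 [155. 160. 182. 181.] 165.4 171.8 462 ((165.3461456298828, 171.7307586669922), (21.180540084838867, 22.357234954833984), 78.69007110595703)
flipper 0.57 [328. 148. 392. 212.] 361.1 176.5 2826 ((361.0, 179.5), (59.0, 64.0), 90.0)
flap 0.9 [339. 150. 368. 206.] 350.9 171.7 982 ((351.0082702636719, 181.3185577392578), (30.650171279907227, 56.03305435180664), 2.602562189102173)
flap_bar 0.61 [336. 151. 368. 212.] 350.5 173.9 1199 ((351.0, 181.5), (59.0, 32.0), 90.0)
side [ 0.50709914 -0.84657086  0.89471084] 516.2912524183758
dish_red_mid 0.78 [260. 249. 285. 263.] 272.9 253.5 323 ((272.1965637207031, 253.858642578125), (14.36686897277832, 25.16278076171875), 85.2363510131836)
dish_red_mid 0.65 [216. 219. 
[... 203 characters left out ...]
875, 177.2139892578125), (13.877188682556152, 21.54268455505371), 82.40535736083984)
flipper 0.66 [260. 261. 348. 378.] 313.7 324.1 5730 ((310.85528564453125, 315.3617248535156), (127.87865447998047, 76.1191635131836), 78.90628051757812)
flap 0.67 [262. 258. 351. 312.] 311.8 289.1 1740 ((303.0569152832031, 285.7013244628906), (89.53314208984375, 41.11788558959961), 10.784297943115234)
flap_bar 0.67 [262. 258. 347. 311.] 311.8 288.5 1688 ((302.34429931640625, 287.5036315917969), (92.5513916015625, 38.966278076171875), 18.121862411499023)
0.5 [[-9.69197775e-01  2.46283723e-01  2.08267503e-05]
 [ 2.46283722e-01  9.69197774e-01 -5.52400260e-05]
 [-3.37899593e-05 -4.84092207e-05 -9.99999998e-01]]
```

```bash
python3 - <<'E'
import cv2,numpy as np
t=cv2.imread("pics/top0.png")[120:300,130:430];s=cv2.imread("pics/side0.png")[150:400,180:420]
cv2.imwrite("pics/t0.png",cv2.resize(t,None,fx=2.6,fy=2.6,interpolation=2));cv2.imwrite("pics/s0.png",cv2.resize(s,None,fx=2.4,fy=2.4,interpolation=2))
E
```

```text
(no output)
```

View pics/t0.png

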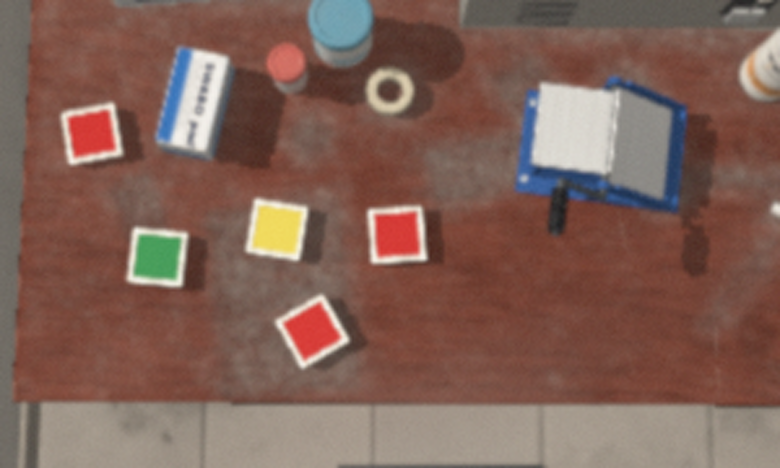

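View pics/s0.png

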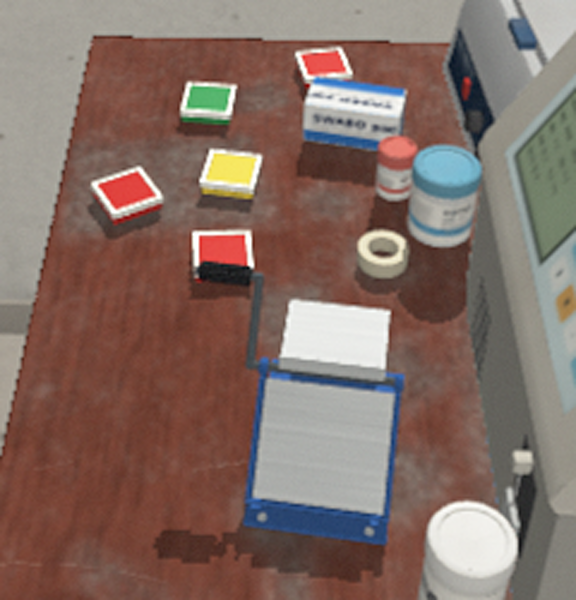

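Top view: three red dishes at full-frame pixels (282,209), (249,247) and (165,172). The ramp is at (361,178), with the flap on its left and the handle towards the bottom at (344,200). The side view shows the same layout, with the flap level. Next I'll work out positions.

```bash
python3 - <<'E'
from h import *
from scipy.optimize import least_squares
T=[(282.6,209.4),(249.4,247.3),(165.4,171.8)];S=[(272.9,253.5),(233.4,231.6),(314.7,177)]
for a,b in zip(T,S):print(tri([ray("top",a),ray("side",b)]))
tp=lambda u,v:(130+(u+.5)/2.6-.5,120+(v+.5)/2.6-.5); sp=lambda u,v:(180+(u+.5)/2.4-.5,150+(v+.5)/2.4-.5)
obs=[("top",tp(541,84),(-.08,.045,.092)),("top",tp(532,165),(-.08,-.045,.092)),("top",tp(557,208),(-.053,-.1,.141)),
("side",sp(288,301),(-.08,.045,.092) if 0 else None),("side",sp(225,272),(-.053,-.1,.141))]
# bar triangulation and flap corners
print("bar",tri([ray("top",tp(557,208)),ray("side",sp(225,272))]))
for a,b in [((541,84),(390,311)),((532,165),(288,301))]:print("corner",tri([ray("top",tp(*a)),ray("side",sp(*b))]))
o=[q for q in obs if q[2]]+[("side",sp(390,311),(-.08,.045,.092)),("side",sp(288,301),(-.08,-.045,.092)),("side",sp(385,540),(.101,.06,0)),("side",sp(246,524),(.101,-.06,0))]
def f(p):
    c,s=np.cos(p[2]),np.sin(p[2]);R=np.array([[c,-s,0],[s,c,0],[0,0,1]])
    return np.concatenate([proj(cam,R@np.array(X)+[p[0],p[1],0])-px for cam,px,X in o])
for y0 in(-1.5,1.5,0,3):
    r=least_squares(f,[.5,-.1,y0],loss="soft_l1");print(r.cost,r.x[:2],np.degrees(r.x[2]),f(r.x).round(1))
E
```

```text
(array([0.46872424, 0.09229556, 0.01942698]), [np.float64(0.0009221144272672608), np.float64(0.0009221144272672761)])
(array([0.35958333, 0.18832829, 0.00548957]), [np.float64(0.0018542214699394642), np.float64(0.0018542214699395127)])
(array([0.58058698, 0.43971284, 0.01270341]), [np.float64(0.0020420317509719154), np.float64(0.002042031750971971)])
bar (array([ 0.47773644, -0.06783439,  0.14199351]), [np.float64(0.0006345081448653873), np.float64(0.0006345081448654288)])
corner (array([ 0.62343943, -0.06043812,  0.09032885]), [np.float64(0.0016275642655697645), np.float64(0.0016275642655694718)])
corner (array([ 0.5332159 , -0.04986129,  0.08976818]), [np.float64(0.00029407618127975254), np.float64(0.0002940761812796695)])
4.371664007142305 [ 0.56959075 -0.13289925] -96.90548119549929 [-0.5 -0.9 -0.6 -0.7  0.1  0.7 -0.2  0.4 -0.5 -0.9  0.5 -1.3  0.5  1.9
 -1.2  0.7]
591.5858320713594 [0.5084152  0.00829556] 76.21395309154231 [ 2.000e-01  6.230e+01  1.100e+01 -1.000e-01 -9.000e-01 -4.210e+01
  5.550e+01  1.300e+00 -8.310e+01 -2.900e+00 -1.000e-01  9.500e+00
 -6.500e+01 -1.231e+02  3.920e+01 -1.076e+02]
4.37166400714095 [ 0.56959075 -0.13289925] -96.90548078193268 [-0.5 -0.9 -0.6 -0.7  0.1  0.7 -0.2  0.4 -0.5 -0.9  0.5 -1.3  0.5  1.9
 -1.2  0.7]
4.371664007139223 [ 0.56959075 -0.13289925] 263.0945202540431 [-0.5 -0.9 -0.6 -0.7  0.1  0.7 -0.2  0.4 -0.5 -0.9  0.5 -1.3  0.5  1.9
 -1.2  0.7]
```

```bash
python3 -m inch '[[1.3,-2.2,0,-8],[2.6,-4.4,0,-16],[3.9,-6.6,0,-24],[5.2,-8.8,0,-32],[6.5,-11,0,-40],[7.8,-13.2,0,-48],[9.1,-15.4,0,-56],[10.4,-17.6,0,-64],[11.4,-19.5,0,-71.5],[11.4,-19.5,0,-71.5]]' -1
python3 - <<'E'
from h import *
import json
s=arm.sense();P=arm.camera_params("wrist");im=arm.camera("wrist");cv2.imwrite("pics/w1.png",im)
print(s["tool_pos"],s["ee_rot"][0][1],s["time"],-np.array(P["R"]).T@np.array(P["t"]))
json.dump({k:np.array(v).tolist() for k,v in P.items()},open("w1.json","w"))
for r in arm.regions_of("wrist","dish_red_mid"):
    ys,xs=np.nonzero(r["mask"]);print(r["conf"],r["box"],xs.mean(),ys.mean(),cv2.minAreaRect(np.c_[xs,ys].astype(np.float32)))
print(proj("wrist",(.469,.092,.018)))
E
```

```text
time: 1.75
tool_pos: [0.447, 0.138, 0.2319]
ee_rot: [[-0.065, 0.998, 0.002], [0.998, 0.065, -0.001], [-0.001, 0.002, -1.0]]
force: [-0.2, 0.8, 0.7]
width: 0.0855
grip_force: 0.0
[0.44704416 0.13802804 0.23185716] 0.9979080181359498 1.75 [0.44027692 0.22179578 0.37380896]
0.86 [270.6, 193.1, 324.9, 238.2] 296.3289249146758 214.2005119453925 ((296.0, 214.5), (47.0, 50.0), 90.0)
0.81 [167.8, 96.3, 240.9, 168.9] 207.48415374241404 131.4143627781524 ((207.1560516357422, 132.12957763671875), (57.02503204345703, 54.99111557006836), 61.50436782836914)
0.38 [280.1, 67.6, 343.6, 135.9] 310.8457037265168 100.16353557129658 ((310.7613525390625, 100.59431457519531), (55.83356475830078, 59.82631301879883), 13.13402271270752)
[298.86359031 219.31746502]
```

View pics/w1.png

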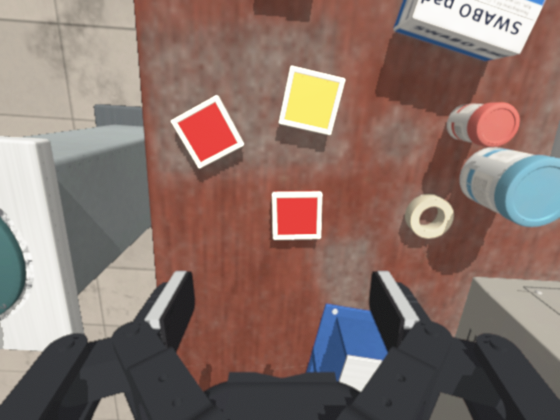

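Wrist view: the target red dish is at (297,215), almost square to the tool. The yellow dish is above it, and the ramp is at the bottom, between the fingers. I'll refine the centre and yaw from the outline of the dish's lid.

```bash
cat >> h.py <<'E'
def red_mask(im,box,pad=6):
    l,t,r,b=[int(v) for v in box];hsv=cv2.cvtColor(im,cv2.COLOR_BGR2HSV)
    m=((hsv[...,0]<6)|(hsv[...,0]>174))&(hsv[...,1]>170)&(hsv[...,2]>150)
    k=np.zeros_like(m);k[max(t-pad,0):b+pad,max(l-pad,0):r+pad]=m[max(t-pad,0):b+pad,max(l-pad,0):r+pad];return k
def rect_on(cam,mask,z,P=None):
    ys,xs=np.nonzero(mask);pts=np.array([onz(cam,p,z,P)[:2] for p in np.c_[xs,ys]])
    return cv2.minAreaRect((pts*1000).astype(np.float32))
E
python3 - <<'E'
from h import *
import json
P1=json.load(open("w1.json"));w=cv2.imread("pics/w1.png")
for n,cam,im,box,P in[("w","wrist",w,[268,188,326,242],P1),("t","top",cv2.imread("pics/top0.png"),[270,198,296,222],None),("s","side",cv2.imread("pics/side0.png"),[258,245,287,263],None)]:
    m=red_mask(im,box,0);print(n,m.sum(),rect_on(cam,m,.018,P))
# full lid outline in wrist: white rim or red
l,t,r,b=262,184,332,248;h=cv2.cvtColor(w,cv2.COLOR_BGR2HSV)[t:b,l:r];white=(h[...,1]<60)&(h[...,2]>150)
ys,xs=np.nonzero(white);M=np.zeros((420,560),bool);M[ys+t,xs+l]=1;print("rim",rect_on("wrist",M,.018,P1))
c1=ray("wrist",np.array(np.nonzero(M)).mean(1)[::-1],P1)
ms=red_mask(cv2.imread("pics/top0.png"),[270,198,296,222],0);ct=ray("top",np.array(np.nonzero(ms)).mean(1)[::-1])
print(tri([c1,ct]),tri([c1,ray("side",(272.9,253.5))]))
E
```

```text
w 1292 ((467.80401611328125, 91.0273208618164), (46.060977935791016, 44.560081481933594), 3.6875452995300293)
t 205 ((466.26641845703125, 93.84605407714844), (41.173316955566406, 40.86079406738281), 0.41096264123916626)
s 205 ((468.3825988769531, 92.19757843017578), (46.608360290527344, 43.731285095214844), 2.9928176403045654)
rim ((467.9006652832031, 91.91835021972656), (61.62214279174805, 62.79338073730469), 3.689178228378296)
(array([0.46687924, 0.0941494 , 0.02093112]), [np.float64(9.491275639832435e-05), np.float64(9.491275639827897e-05)]) (array([0.46827842, 0.09338078, 0.01851178]), [np.float64(0.0013123997773396305), np.float64(0.0013123997773396509)])
```

```bash
python3 -m inch '[[0.84,-1.82,-1.5,0],[0.84,-1.82,-4,0],[0.84,-1.82,-6,0],[0.84,-1.82,-7.5,0],[0.84,-1.82,-8.5,0],[0.84,-1.82,-9.1,0],[0.84,-1.82,-9.1,0],[0.84,-1.82,-9.1,0]]' -1
python3 -m inch '[[0,0,0,0],[0,0,0,0],[0,0,0,0],[0,0,0,0],[0,0,0,0],[0,0,0,0]]' 1
python3 - <<'E'
from h import *
im=arm.camera("wrist");cv2.imwrite("pics/w2.png",im)
E
```

```text
time: 2.85
tool_pos: [0.4667, 0.0976, 0.0046]
ee_rot: [[-0.075, 0.997, 0.001], [0.997, 0.075, 0.001], [0.001, 0.002, -1.0]]
force: [-0.1, -0.2, -0.1]
width: 0.0857
grip_force: 0.0
time: 3.6
tool_pos: [0.4668, 0.0973, 0.0051]
ee_rot: [[-0.074, 0.997, 0.002], [0.997, 0.074, 0.001], [0.001, 0.002, -1.0]]
force: [-2.0, -0.3, 10.6]
width: 0.0582
grip_force: 63.0
```

View pics/w2.png

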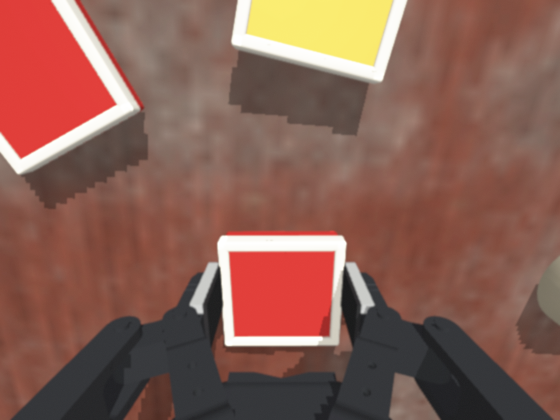

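Wrist view: the red dish is held between the pads, with its lid spanning (220–345, 235–345). It looks flat and roughly centred. Next I'll lift it and measure the offset in the hand.

```bash
python3 -m inch '[[0,0,1,0],[0,0,3,0],[0,0,5,0],[0,0,6.4,0],[0,0,6.4,0],[0,0,6.4,0],[0,0,6.4,0]]'
cat > hand.py <<'E'
from h import *
s=arm.sense();P=arm.camera_params("wrist");im=arm.camera("wrist")
p=np.array(s["tool_pos"]);R=np.array(s["ee_rot"])
m=red_mask(im,[215,225,350,355],0);r=rect_on("wrist",m,p[2]+.013,P)
d=R.T@(np.array([r[0][0]/1000,r[0][1]/1000,p[2]+.013])-p)
print("tcp",p.round(4),"tool y angle",np.degrees(np.arctan2(R[1,1],R[0,1])).round(2),"window",r,"off in tool mm",(d*1000).round(1),m.sum(),s["force"],s["width"])
c,sn=np.cos(np.radians(-96.905)),np.sin(np.radians(-96.905))
seat=np.array([.5696,-.1329])-.04*np.array([c,sn])
print("seat",seat)
E
python3 hand.py
```

```text
time: 4.53
tool_pos: [0.4652, 0.0967, 0.1627]
ee_rot: [[-0.074, 0.997, -0.002], [0.997, 0.074, -0.001], [-0.001, -0.002, -1.0]]
force: [-1.0, 0.4, -1.3]
width: 0.058
grip_force: 65.5
tcp [0.4652 0.0967 0.1627] tool y angle 4.24 window ((463.80255126953125, 96.90133666992188), (49.03779602050781, 57.46377944946289), 4.309915542602539) off in tool mm [  0.3  -1.4 -13. ] 8429 [-0.96354146  0.36442189 -1.26640887] 0.058018764383659514
seat [ 0.57440894 -0.09319013]
```

```bash
sed -i 's/^m=red_mask.*/m=red_mask(im,[215,225,350,355],0);n,L,st,_=cv2.connectedComponentsWithStats(m.astype(np.uint8),connectivity=4);m=L==1+st[1:,4].argmax();r=rect_on("wrist",m,p[2]+.013,P)/' hand.py; python3 hand.py
```

```text
tcp [0.4653 0.0967 0.1627] tool y angle 4.23 window ((464.52239990234375, 91.59627532958984), (47.94746017456055, 46.85153579711914), 4.376086235046387) off in tool mm [ -5.   -1.2 -13. ] 8062 [-0.52401927 -0.19983186 -0.07818926] 0.05798497844695765
seat [ 0.57440894 -0.09319013]
```

```bash
python3 -m inch '[[2,0,0.8,-4],[4.2,-1,1,-8],[4.4,-3,1,-11.1],[4.4,-5,1,-11.1],[4.4,-6.6,1,-11.1],[4.4,-7.4,1,-11.1],[4.4,-7.4,1,-11.1],[4.4,-7.4,1,-11.1],[4.4,-7.4,1,-11.1]]'
python3 hand.py
python3 - <<'E'
from h import *
t=arm.camera("top")[120:240,290:430];w=arm.camera("wrist");s=arm.camera("side")[170:390,200:420]
cv2.imwrite("pics/c3.png",np.hstack([cv2.resize(t,(400,343)),cv2.resize(s,(343,343))]))
E
```

```text
time: 5.75
tool_pos: [0.5763, -0.0858, 0.1886]
ee_rot: [[0.116, 0.993, -0.0], [0.993, -0.116, 0.001], [0.001, -0.0, -1.0]]
force: [0.9, 0.0, -0.8]
width: 0.058
grip_force: 65.5
tcp [ 0.5763 -0.0858  0.1886] tool y angle -6.68 window ((574.6243896484375, -90.90726470947266), (46.80958557128906, 47.92291259765625), 83.36073303222656) off in tool mm [ -5.2  -1.1 -13. ] 8080 [ 0.86053746  0.00951343 -0.78158401] 0.05802490603243628
seat [ 0.57440894 -0.09319013]
```

View pics/c3.png

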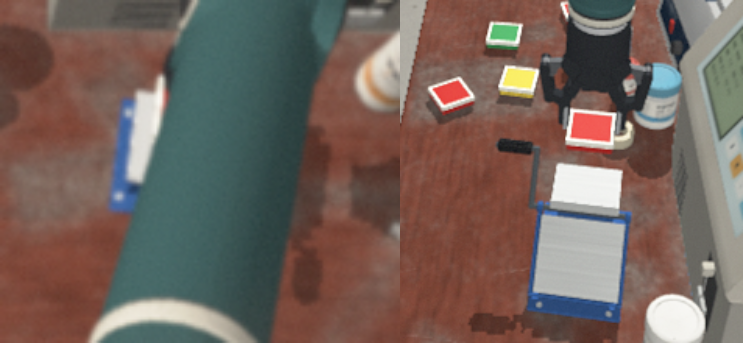

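The side view shows the dish hovering level over the flap, lid up, and roughly lined up with it. The top view is blocked by the arm. I'll lower it now.

```bash
python3 -m inch '[[0,-0.09,-1.5,0],[0,-0.09,-2.6,0],[0,-0.09,-3.3,0],[0,-0.09,-3.45,0],[0,-0.09,-3.45,0],[0,-0.09,-3.45,0]]'
python3 - <<'E'
from h import *
s=arm.camera("side")[200:360,250:380];cv2.imwrite("pics/s4.png",cv2.resize(s,None,fx=4,fy=3.75,interpolation=2))
E
```

```text
time: 6.7
tool_pos: [0.5769, -0.0904, 0.1035]
ee_rot: [[0.119, 0.993, 0.002], [0.993, -0.119, -0.0], [0.0, 0.002, -1.0]]
force: [-1.0, -0.6, -0.4]
width: 0.0582
grip_force: 65.5
```

View pics/s4.png

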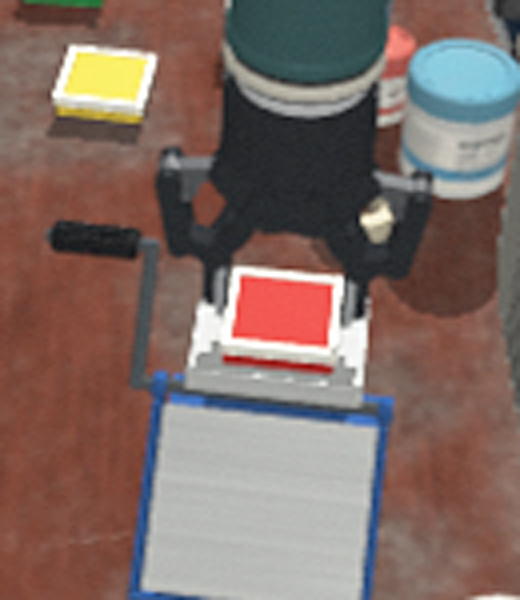

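The side view shows the dish just above the flap and centred across it, with a gap to the toe lip. About 6 mm remain.

```bash
python3 -m inch '[[0,0,-0.1,0],[0,0.05,-0.2,0],[0,0.05,-0.22,0],[0,0.05,-0.22,0],[0,0.05,-0.22,0]]'
```

```text
time: 7.38
tool_pos: [0.5763, -0.089, 0.0975]
ee_rot: [[0.12, 0.993, 0.0], [0.993, -0.12, 0.0], [0.0, 0.0, -1.0]]
force: [-2.0, 0.3, 5.3]
width: 0.0578
grip_force: 66.1
```

```bash
python3 -m inch '[[0,0,0,0],[0,0,0,0],[0,0,0,0],[0,0,0,0]]' -0.7
python3 -m inch '[[0,0,0.5,0],[0,0,1.5,0],[0,0,3.5,0],[0,0,5,0],[0,0,5,0],[0,0,5,0]]'
python3 - <<'E'
from h import *
a=arm.sense();P=arm.camera_params("wrist");w=arm.camera("wrist")
m=red_mask(w,[100,150,460,400],0);n,L,st,_=cv2.connectedComponentsWithStats(m.astype(np.uint8),connectivity=4);m=L==1+st[1:,4].argmax()
print(rect_on("wrist",m,.110,P))
s=arm.camera("side")[200:360,250:380];cv2.imwrite("pics/c5.png",np.hstack([cv2.resize(s,(340,420)),cv2.resize(w,(460,420))]))
E
```

```text
time: 7.88
tool_pos: [0.5761, -0.089, 0.0969]
ee_rot: [[0.119, 0.993, -0.0], [0.993, -0.119, -0.0], [-0.0, -0.0, -1.0]]
force: [0.1, 0.1, -0.3]
width: 0.073
grip_force: 0.0
time: 8.62
tool_pos: [0.5757, -0.0888, 0.222]
ee_rot: [[0.119, 0.993, -0.0], [0.993, -0.119, 0.0], [0.0, -0.0, -1.0]]
force: [-0.1, 0.2, 0.7]
width: 0.0726
grip_force: 0.0
((574.3258056640625, -95.22779083251953), (45.390628814697266, 46.118003845214844), 83.3243637084961)
```

View pics/c5.png

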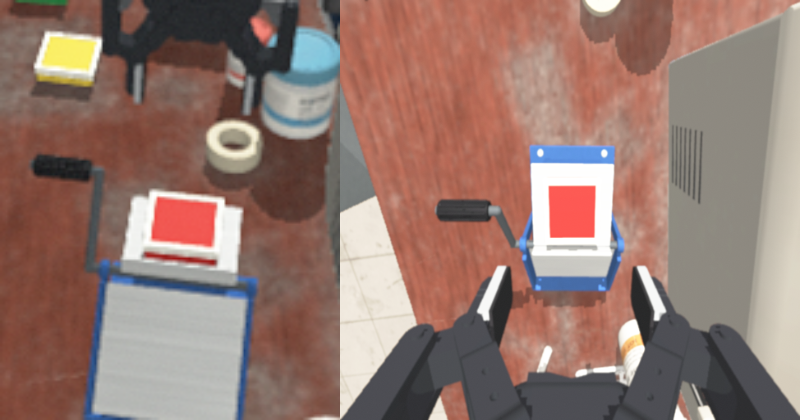

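The dish is released and seated flat and square on the flap, centre (0.574, -0.095), lid up. In the wrist half, the handle is to the left at (463,210). Next I'll close the fingers and go behind the handle.

```bash
python3 -m inch '[[-1.8,1.2,0,0],[-3.5,2.3,0,0],[-4,2.5,0,0],[-4,2.5,-1,0],[-4,2.5,-3,0],[-4,2.5,-4.4,0],[-4,2.5,-4.56,0],[-4,2.5,-4.56,0],[-4,2.5,-4.56,0]]' 1
```

```text
time: 9.85
tool_pos: [0.4773, -0.0267, 0.1093]
ee_rot: [[0.12, 0.993, 0.003], [0.993, -0.12, 0.0], [0.001, 0.003, -1.0]]
force: [0.1, -0.4, 0.7]
width: -0.0
grip_force: 0.0
```

```bash
python3 -m inch '[[-0.04,-0.3,0,0],[-0.07,-0.6,0,0],[-0.11,-0.9,0,0],[-0.14,-1.2,0,0],[-0.18,-1.5,0,0],[-0.22,-1.8,0,0],[-0.25,-2.1,0,0],[-0.29,-2.4,0,0],[-0.33,-2.7,0,0],[-0.36,-3,0,0]]'
python3 -m inch '[[-0.04,-0.3,0,0],[-0.07,-0.6,0,0],[-0.11,-0.9,0,0],[-0.14,-1.2,0,0],[-0.18,-1.5,0,0],[-0.22,-1.8,0,0],[-0.25,-2.1,0,0],[-0.29,-2.4,0,0],[-0.33,-2.7,0,0],[-0.36,-3,0,0]]'
python3 - <<'E'
from h import *
s=arm.camera("side")[190:390,240:400];w=arm.camera("wrist");cv2.imwrite("pics/c6.png",np.hstack([cv2.resize(s,(340,420)),cv2.resize(w,(460,420))]))
E
```

```text
time: 11.1
tool_pos: [0.467, -0.1021, 0.108]
ee_rot: [[0.119, 0.993, -0.0], [0.993, -0.119, -0.0], [-0.0, -0.0, -1.0]]
force: [-1.1, 0.5, 0.2]
width: -0.0003
grip_force: 0.0
time: 12.35
tool_pos: [0.458, -0.1769, 0.108]
ee_rot: [[0.119, 0.993, -0.0], [0.993, -0.119, 0.0], [0.0, -0.0, -1.0]]
force: [0.7, -0.6, -0.0]
width: 0.0
grip_force: 0.0
```

View pics/c6.png

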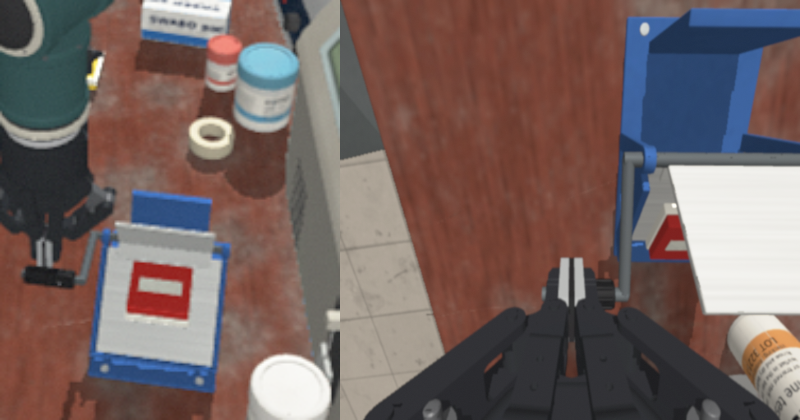

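The dish has tipped over: the plain red underside and white patch show on the ramp at side (160,290). It may still be sliding, and the flap is nearly over. I'll push a little more, back off and look again.

```bash
python3 -m inch '[[-0.02,-0.2,0,0],[-0.02,-0.2,0,0],[-0.02,-0.2,0,0],[0.1,0.8,0,0],[0.3,2.6,0,0],[0.4,3.6,2,0],[0.4,3.6,4,0],[0.4,3.6,5,0],[0.4,3.6,5,0],[0.4,3.6,5,0]]'
python3 - <<'E'
from h import *
s=arm.camera("side")[190:390,240:400];t=arm.camera("top")[120:240,290:430];cv2.imwrite("pics/c7.png",np.hstack([cv2.resize(s,(340,420)),cv2.resize(t,(455,420))]))
for c in("side",):
  for n in("dish_red_mid",):
    for r in arm.regions_of(c,n):print(r["conf"],r["box"])
c,sn=np.cos(np.radians(-96.905)),np.sin(np.radians(-96.905))
X=np.array([.5696+.063*c,-.1329+.063*sn,.04]);print("rest px",proj("side",X),(proj("side",X)-[240,190])*[340/160,420/200])
E
```

```text
time: 13.7
tool_pos: [0.4675, -0.0862, 0.2323]
ee_rot: [[0.119, 0.993, -0.001], [0.993, -0.119, 0.0], [0.0, -0.001, -1.0]]
force: [-0.0, -0.9, 0.2]
width: 0.0
grip_force: 0.0
0.75 [304.5, 169.2, 326.9, 186.2]
0.7 [218.8, 221.7, 250.1, 242.9]
rest px [313.40315438 344.75659318] [155.98170305 324.98884567]
```

View pics/c7.png

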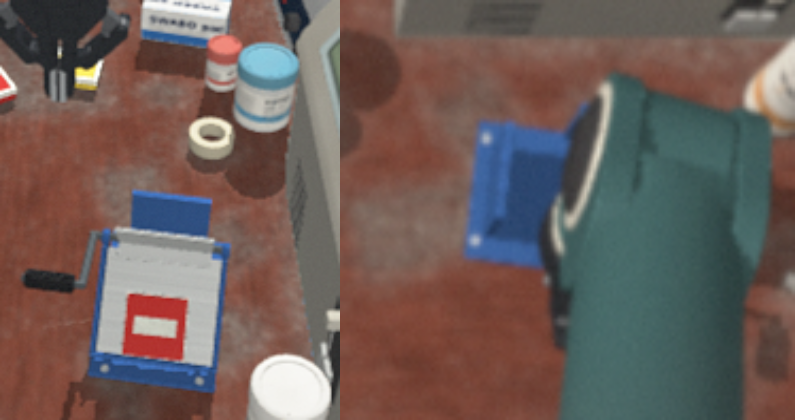

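The side view shows the dish underside up against the foot stop. Its centre is at crop (155,327), against a predicted rest position of (156,325). The flap is fully over and the gripper is clear, so I'll hand in.

```bash
python3 -m inch '[[0,0,0.5,0],[0,0,0.5,0],[0,0,0.5,0],[0,0,0.5,0]]' && python3 -c "
from cell import arm
print(arm.finish_job())"
```

```text
time: 14.35
tool_pos: [0.4679, -0.0865, 0.2454]
ee_rot: [[0.119, 0.993, -0.0], [0.993, -0.119, -0.0], [-0.0, -0.0, -1.0]]
force: [0.7, 0.1, -0.1]
width: 0.0001
grip_force: 0.0
the job is handed in; nothing more can be done
None
```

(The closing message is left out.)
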